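# Hang the ear defenders on the swing-out arm of the bench stand

## Task

Tidy the fossil bench: first swing the hanging arm of the stand fully out to its stop, towards the robot's right. Then pick up the ear defenders and hang them by the underside of their headband over the bar of the arm, between the stand's post and the end knob, so that they hang freely and still, one cup either side of the bar. Leave the magnifier, tub, glue bottle and fossil bone where they are.

Things in the scene. Friction and masses are not known exactly. Their poses are not given: they have to be found in the camera images.
- stand: Fixed bench stand: white round foot 170 mm across and 16 mm high, steel post 20 mm thick topped by a black pivot 30 mm across that reaches 210 mm above the table. Origin under the middle of the foot, z up.
- bar (a joint): Hanging arm: level steel bar 16 mm thick, axis 192 mm above the table, swinging about the post; free bar 15 to 188 mm from the post axis, then a black end knob 26 mm across to 200 mm. rad: 0 (folded) = along the stand's -x; growing = counter-clockwise from above; stop (fully out) 1.57 = along the stand's -y. Stays where left (0.25 N m friction).
- bar_hinge (a point): The arm's pivot: on the post axis, at the height of the bar's axis (192 mm). Its axes turn with the arm: the bar runs along its -x, z up.
- bar_mid (a point): Middle of the bar, on the bar's own axis, 105 mm from the post axis. Its axes turn with the arm: x runs along the bar towards the post, z up.
- defenders: Ear muffs, 0.24 kg, standing on two grey box-shaped cups (80 mm high), black headband arched above; 180 mm along x, 66 in y, 172 high. Gap between cups 82 mm; arch in the x-z plane, inside 118 mm wide, opening along y. Crown: firm pad 36 mm wide in y, z 154 to 172 mm, flat over 20 mm of x; grip it across y. Origin midway under the cups, z up. Half-turn symmetric about z.
- crown_top (a point): Middle of the top of the crown pad, 172 mm above the underside of the cups.
- crown_under (a point): Middle of the underside of the crown pad, 154 mm above the underside of the cups; this rests on the bar when hung.
- magnifier: Bystander: black folding stand magnifier, a frame 90 x 90 mm and 144 mm high, origin under its middle.
- tub: Bystander: white plastic tub 90 mm across, 95 mm high, origin under its middle.
- glue: Bystander: small white glue bottle 42 mm across, 100 mm high, origin under its middle.
- bone: Bystander: brown fossil bone, 106 mm along its x, 38 mm wide and high, origin under its middle.
Things that resemble listed ones, but are neither listed nor needed, are in the scene too. Of the things like the defenders, leave any that is purple; of the rest the smaller one is meant.

How it is judged:
On the way, in this order (a step that is already met when the one before it is completed fails the run):
1. the arm is swung fully out to its stop (value of joint bar above 1.47 rad), for 0.2 s.
2. the ear defenders hang by the crown over the bar, let go (value of joint bar above 1.47 rad and x of crown_under in the frame of bar_mid between -0.072 and 0.072 m and y of crown_under in the frame of bar_mid between -0.02 and 0.02 m and z of crown_under in the frame of bar_mid between 0 and 0.016 m and angle between the y axis of defenders and the x axis of bar_mid, either way round below 0.35 rad and angle between defenders's own z axis and vertical below 0.3 rad and contact force between defenders and stand above 0.8 N and contact force between defenders and the fingers below 0.1 N), for 0.2 s.
At the end, for the whole second after the job is handed in: Arm within 0.1 rad of its stop; crown's underside on the bar (middle within 72 mm of bar_mid along, 20 mm across, 0 to 16 mm above the bar's axis), arch opening along the bar within 0.35 rad, tilt under 0.3 rad, borne by the stand (over 0.8 N), let go, still (0.03 m/s, 0.3 rad/s) (all of step 2 and linear speed of defenders below 0.03 m/s and angular speed of defenders below 0.3 rad/s); the robot touches nothing.
It fails at once if a bystander is moved by more than 30 mm (distance of any of magnifier, tub, glue, bone from where it was at the start of the episode above 0.03 m).
It also fails if it takes over 59 s, if anything falls off the work surface, if the arm or the gripper's body presses on something with over 40 N, if the wrist force passes 120 N, or if a joint passes its speed limit or range.

## Robot

A 6-joint arm with a two-finger parallel gripper is mounted at the origin on the work surface. World frame = base frame: x ahead of the robot, y to its left, z up, the work surface at z = 0. Lengths are in m, angles in rad, forces in N, time in s.
With the tool pointing down it reaches from about 0.3 to 0.775 m from the base axis. Payload 14.6 kg.
Tool frame: the origin (TCP) lies midway between the tips of the shut fingers; the grasp point (between the pads) lies 19 mm behind it (tcp_to_grasp is the distance from the TCP to the grasp point, in m); z points along the fingers, y is the line along which they close (so a half turn about z gives the same grasp; the last joint's range is limited). The gripper opens to 94 mm and grips with 3 to 60 N. Pads are 16 mm wide; open, the fingers measure 119 mm over their backs; the gripper's body (75 mm by 177 mm) begins 78 mm behind the grasp point.
Start: joints at [-1.251, 0.3, 1.521, -0, 1.321, -0.067], TCP at [0.207, -0.509, 0.205] pointing down, gripper open.
Joint ranges: [-3.03, 3.03], [-0.79, 2.21], [0.23, 2.52], [-1.04, 4.18], [0, 3.07], [-2.55, 2.55]. Speed limits (rad/s): [2.22, 2.22, 2.57, 3.14, 3.14, 3.14].

## Interface

Orientations are given as [roll, pitch, yaw] about the fixed x, y, z axes, in that order (R = Rz(yaw) Ry(pitch) Rx(roll)).
In Python, from station import * gives the robot as it stands.
- The arm moves only by the tool send_rows, never from a script. Its argument "motion" is a list of rows, each a list of 3 entries, a list of its own where there are three numbers: the shift along the tool's x, y, z in units of 0.03 m (1.0 is 0.03 m), then the turn, a rotation vector about the tool's x, y, z in units of 0.12 rad (1.0 is 0.12 rad), then the opening, from -1 (shut) to 1 (fully open). In form: [[[x, y, z], [rx, ry, rz], grip], ...]. A call has 1 to 12 rows; each row shifts and turns the commanded pose from where the row before left it, along the tool's axes as they then stand; what a row does not reach is not made up. A row lasts 1/10 s, in which the tool goes at most 50 mm and 8.59 degrees, less where a joint would pass 70% of its speed; a pose out of reach is approached as far as the arm can. A call with a number of a shift or a turn outside -1 to 1 is refused whole. A call with a gripper value outside its range is refused whole. The fingers move at their own pace and stop on an object; "squeeze" is the grip in N (left out, the last holds). Time passes only in rows, so rows that do not move let the fingers close. It gives the time, the measured TCP pose, the force, the opening and the grip force at its end, in the units of the state.
- get_obs(): the state, without advancing time (a new reading comes with each control period).
- camera(name): name is "scene" or "top" or "wrist"; returns a dict with "pixels" (420x560x3 uint8, red, green, blue), "depth" (420x560 float32, m along the optical axis (not along the pixel's ray), 0 where there is no reading), "fx", "fy", "cx", "cy" (pixels), "rvec" (rotation vector, rad) and "tvec" (3), from world to camera coordinates, as OpenCV has them. Camera axes: x right, y down, z forward; pixel columns grow to the right and rows downward; lengths in m; the calibration is good to about 2 mm. The wrist camera is an equidistant fisheye: a pixel r from the principal point sees the ray r / f radians off the axis. A picture is of the moment at which its call begins.
- hand_in(): hands the job in; it is judged then, once.
The state is a dict: "time_s": time; "qpos": joint angles; "joint_vel": joint speeds; "tau": joint torques, N m; "ee_pos": TCP position; "eef_rot": TCP orientation; "force": force on the tool from outside, world axes, zero at the start; "moment": the same for the moment, N m; "grip_width": finger opening in m; "grip_force": force on a finger pad.
Only numpy, scipy, OpenCV 4.12 (cv2) and the standard library are available. Lean on these libraries where they do the work, as an engineer would, in place of code of your own. Each camera call takes 0.05 s, during which the arm holds its last target. There are 200 camera calls.

## Working session

There is one attempt and no reset: what is moved stays moved. The work goes in short steps, Python scripts to look and compute and a tool call to move; the robot and the scene stay as the last step left them, time stands still between calls to the robot, and variables do not carry over. Pictures are saved under pics/ and viewed, at most 10 in all, crops included, and the job is handed in when it is done.

Besides the shell and the picture viewer there is one more tool, called after "Emit:" by a JSON object that holds its "method" and its "body", one argument or row to a line. send_rows: Moves the arm, as the interface text tells. Its arguments: {"type":"object","properties":{"motion":{"type":"array"},"squeeze":{"type":"number"}},"required":["motion"]}

```bash
mkdir -p pics; ls; python3 - <<'E'
from station import *
import cv2,numpy as np
for n in ("scene","top"):
    c=camera(n); cv2.imwrite(f"pics/{n}0.png",c["pixels"][...,::-1]); np.savez(f"{n}0.npz",**c)
    print(n,c["fx"],c["fy"],c["cx"],c["cy"],c["rvec"],c["tvec"],(c["depth"]>0).mean())
print(get_obs())
E
```

```text
pics
scene 434.06618868504825 434.06618868504825 278.3987714460654 212.2918326608233 [ 1.22349441  2.40800354 -0.84150916] [ 0.2708365  -0.18151382  1.52699919] 0.9962117346938776
top 391.4160784313186 391.4160784313186 285.04735122830886 205.9345252473137 [ 2.20539723 -2.15825822  0.08734066] [0.0024782  0.48036445 1.45742073] 0.9959013605442177
{'time_s': 0.1, 'qpos': array([-1.25057060e+00,  3.00422880e-01,  1.52150771e+00, -2.47374607e-06,
        1.32071637e+00, -6.66246215e-02]), 'joint_vel': array([ 0.00179894, -0.00204202, -0.00337358, -0.00033686,  0.00082881,
        0.00198126]), 'tau': array([ 1.35313123e-03, -5.32639360e+01, -3.53284621e+01,  7.08897924e-02,
        2.34468776e-02, -4.79584628e-05]), 'ee_pos': array([ 0.20741005, -0.50913803,  0.20494382]), 'eef_rot': array([-3.14054052e+00, -6.78001077e-05,  3.86850924e-01]), 'force': array([ 0.49035387,  0.12739026, -0.58409536]), 'moment': array([ 0.02529806,  0.00819362, -0.03734776]), 'grip_force': 0.0, 'grip_width': 0.09394162838964774}
```

View pics/scene0.png

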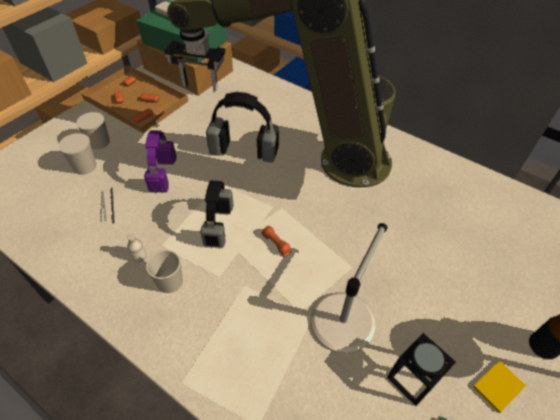

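View pics/top0.png

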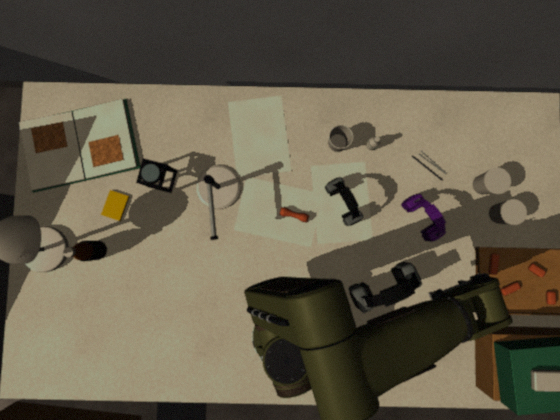

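The top picture (up is +x, right is −y) shows the stand's pivot at (212,183) and its bar folded towards the robot, ending in a knob at (213,238).

Three things could be taken for the ear defenders:
- Purple pair at scene (160,160), top (425,215): to be left.
- Large black pair at scene (243,125), top (385,290).
- Small black pair at scene (217,215), top (344,202): chosen, as the smaller of the two non-purple pairs.

The bystanders in the top picture are the bone (292,213), tub (340,137), glue (373,142) and magnifier (157,175).

```bash
cat > h.py <<'E'
import numpy as np,cv2
def cloud(c):
    v,u=np.mgrid[0:420,0:560]; d=c["depth"]
    P=np.stack([(u-c["cx"])/c["fx"]*d,(v-c["cy"])/c["fy"]*d,d],-1)
    R=cv2.Rodrigues(np.array(c["rvec"],float))[0]
    W=(P-np.array(c["tvec"]))@R; W[d==0]=np.nan; return W
def ray(c,u,v,z):
    R=cv2.Rodrigues(np.array(c["rvec"],float))[0]; o=-R.T@c["tvec"]
    r=R.T@np.array([(u-c["cx"])/c["fx"],(v-c["cy"])/c["fy"],1]); return o+r*(z-o[2])/r[2]
E
python3 - <<'E'
from h import *
C={n:dict(np.load(f"{n}0.npz")) for n in("top","scene")}
t=C["top"]; W=cloud(t); S=cloud(C["scene"])
print("pivot",ray(t,212,183,.21),"knob",ray(t,213,238,.192), "def guess",ray(t,344,202,.165))
g=ray(t,344,202,.16)
for nm,X in(("top",W),("scene",S)):
    near=np.hypot(X[...,0]-g[0],X[...,1]-g[1])<.13
    m=near&(X[...,2]>.02)&(X[...,2]<.2)
    n,l,st,ce=cv2.connectedComponentsWithStats(m.astype(np.uint8))
    for i in range(1,n):
        if st[i,4]>60:
            p=X[l==i]; print(nm,ce[i],st[i,4],"max z",p[:,2].max(),"mean",p.mean(0))
            for a,b in((.16,.19),(.06,.1)):
                q=p[(p[:,2]>a)&(p[:,2]<b)]
                if len(q)>5:
                    w,V=np.linalg.eigh(np.cov(q[:,:2].T)); r=cv2.minAreaRect((q[:,:2]*1000).astype(np.float32))
                    print("  z",a,b,len(q),"med",np.median(q,0),"axis deg",np.degrees(np.arctan2(V[1,1],V[0,1])),"rect",np.round(r[0],1),np.round(r[1],1),r[2])
    p0=ray(t,212,183,.21)
    for a,b in((.2,.215),(.185,.21)):
        q=X[(np.hypot(X[...,0]-p0[0],X[...,1]-p0[1])<.23)&(X[...,2]>a)&(X[...,2]<b)]
        print(nm,"stand z",a,len(q),np.median(q,0),q.min(0),q.max(0))
    q=X[(np.hypot(X[...,0]-p0[0],X[...,1]-p0[1])<.12)&(X[...,2]>.01)&(X[...,2]<.022)]
    print("foot",len(q),cv2.minEnclosingCircle((q[:,:2]*1000).astype(np.float32)))
im=C["scene"]["pixels"][100:260,130:300,::-1]; cv2.imwrite("pics/crop1.png",cv2.resize(im,None,fx=4,fy=3.7))
E
```

```text
pivot [0.53572068 0.25528053 0.21      ] knob [0.35510024 0.24874892 0.192     ] def guess [ 0.48645448 -0.18723439  0.165     ]
top [345.66888298 199.98537234] 752 max z 0.17992463138956258 mean [ 0.49788272 -0.19963615  0.1185185 ]
  z 0.16 0.19 245 med [ 0.499867   -0.20306336  0.17082119] axis deg -150.3920933581622 rect [ 500.4 -203.7] [79.4 37.3] 31.351318359375
  z 0.06 0.1 306 med [ 0.46508554 -0.20337897  0.07856433] axis deg -149.75934414455207 rect [ 501.  -203.7] [179.5  65.7] 29.93168067932129
top stand z 0.2 201 [0.48670962 0.25864829 0.2033355 ] [0.35184393 0.23341014 0.20000689] [0.56575089 0.2825555  0.21471027]
top stand z 0.185 321 [0.453941   0.2556295  0.20019706] [0.35171403 0.23156851 0.18632071] [0.56575089 0.2825555  0.20979086]
foot 1179 ((538.6674194335938, 261.4476623535156), 112.7532958984375)
scene [215.44973939 212.49516009] 1343 max z 0.17565865978784048 mean [ 0.5208283  -0.18163465  0.09662988]
  z 0.16 0.19 273 med [ 0.50698981 -0.19511792  0.16779414] axis deg -151.14958345572322 rect [ 500.8 -199.5] [78.6 36.7] 29.397199630737305
  z 0.06 0.1 487 med [ 0.55217125 -0.17271542  0.07553299] axis deg -155.9133619048776 rect [ 501.6 -198.5] [179.9  65.2] 29.623865127563477
scene stand z 0.2 192 [0.54806317 0.26892099 0.2069788 ] [0.35403913 0.24010322 0.20007635] [0.56664782 0.28738432 0.21336165]
scene stand z 0.185 594 [0.47630359 0.2625531  0.19790908] [0.35007756 0.23614183 0.18507394] [0.56664782 0.28771039 0.20988476]
foot 2612 ((552.6181640625, 272.5110778808594), 84.384033203125)
```

View pics/crop1.png

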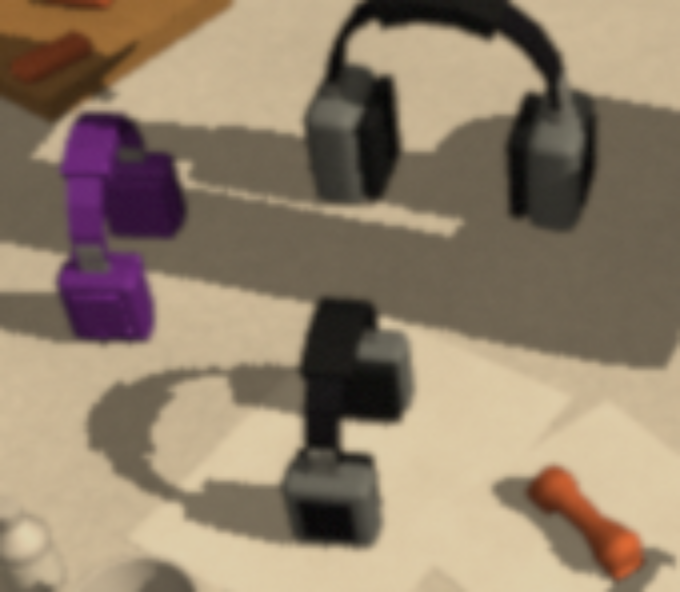

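The crop confirms the choice. The small black pair with grey cups is at crop (340,420), next to the larger black pair at top right and the purple pair at left. Its measured 180 x 66 mm footprint also matches. Next I'll fit the stand's pivot and bar direction.

```bash
python3 - <<'E'
from h import *
for n in("top","scene"):
    c=dict(np.load(f"{n}0.npz")); X=cloud(c); x,y,z=X[...,0],X[...,1],X[...,2]
    b=X[(x>.385)&(x<.52)&(abs(y-.26)<.05)&(z>.188)&(z<.206)]
    k=X[(x>.345)&(x<.366)&(abs(y-.26)<.05)&(z>.17)&(z<.22)]
    p=X[(np.hypot(x-.552,y-.268)<.03)&(z>.204)&(z<.216)]
    f=cv2.fitLine(b[:,:2].astype(np.float32),cv2.DIST_HUBER,0,.01,.01).ravel()
    print(n,"bar",len(b),f,"ang",np.degrees(np.arctan(f[1]/f[0])),"z max",np.percentile(b[:,2],95))
    print(" knob",len(k),k.mean(0)," pivot",len(p),p.mean(0),cv2.minEnclosingCircle((p[:,:2]*1000).astype(np.float32)), np.percentile(p[:,2],90))
E
```

```text
top bar 196 [0.9921034  0.12542261 0.45223317 0.25551143] ang 7.205161 z max 0.20405112254675326
 knob 31 [0.35948341 0.24267378 0.20180669]  pivot 63 [0.55049938 0.26859138 0.2105404 ] ((551.0879516601562, 268.6675109863281), 14.728796005249023) 0.21427083236044459
scene bar 312 [0.9918411  0.12748031 0.4562192  0.26109937] ang 7.324013 z max 0.2004833208791436
 knob 57 [0.36044511 0.24896652 0.19787097]  pivot 121 [0.55159184 0.27324635 0.208362  ] ((550.875732421875, 273.4837646484375), 15.76742172241211) 0.21085858976292968
```

Emit:
{"method": "send_rows", "body": {
  "motion": [
    [[0,0,-1],[0,0,0.7],-1],
    [[0,0,-1],[0,0,0.7],-1],
    [[0,0,-1],[0,0,0.77],-1],
    [[0,0,-1],[0,0,0],-1],
    [[0,0,-1],[0,0,0],-1],
    [[1,0,0],[0,0,0],-1],
    [[1,0,0],[0,0,0],-1],
    [[1,0,0],[0,0,0],-1],
    [[1,0,0],[0,0,0],-1],
    [[0.5,-1,0],[0,0,0],-1],
    [[0.5,-1,0],[0,0,0],-1],
    [[0.5,-1,0],[0,0,0],-1]
  ]
}}

```text
time_s: 1.3
ee_pos: [0.3602, -0.398, 0.3548]
eef_rot: [-3.141, 0.001, 0.126]
force: [0.2, -0.4, 1.1]
grip_width: 0.0021
grip_force: 0.0
```

Emit:
{"method": "send_rows", "body": {
  "motion": [
    [[0.2,-1,0],[0,0,0],-1],
    [[0.2,-1,0],[0,0,0],-1],
    [[0.2,-1,0],[0,0,0],-1],
    [[0.2,-1,0],[0,0,0],-1],
    [[0.2,-1,0],[0,0,0],-1],
    [[0.2,-1,0],[0,0,0],-1],
    [[0.2,-1,0],[0,0,0],-1],
    [[0.2,-1,0],[0,0,0],-1],
    [[0.2,-1,0],[0,0,0],-1],
    [[0.2,-1,0],[0,0,0],-1],
    [[0.2,-1,0],[0,0,0],-1],
    [[0.2,-1,0],[0,0,0],-1]
  ]
}}

```text
time_s: 2.5
ee_pos: [0.3856, -0.0318, 0.3553]
eef_rot: [-3.142, 0.0, 0.126]
force: [1.0, -0.4, -0.9]
grip_width: 0.0005
grip_force: 0.0
```

Emit:
{"method": "send_rows", "body": {
  "motion": [
    [[0.1,-1,0],[0,0,0],-1],
    [[0.1,-1,0],[0,0,0],-1],
    [[0.1,-1,0],[0,0,0],-1],
    [[0.1,-1,0],[0,0,0],-1],
    [[0.1,-1,0],[0,0,0],-1],
    [[0.1,-1,0],[0,0,0],-1],
    [[0.1,-1,0],[0,0,0],-1],
    [[0.1,-1,0],[0,0,0],-1],
    [[0.1,-1,0],[0,0,0],-1],
    [[0.1,-0.5,0],[0,0,0],-1],
    [[0,0,0],[0,0,0],-1],
    [[0,0,0],[0,0,0],-1]
  ]
}}

```text
time_s: 3.7
ee_pos: [0.3798, 0.2528, 0.3553]
eef_rot: [3.141, 0.0, 0.127]
force: [0.3, -0.9, -0.3]
grip_width: 0.0004
grip_force: 0.0
```

Emit:
{"method": "send_rows", "body": {
  "motion": [
    [[0.35,-0.7,0],[0,0,0],-1],
    [[0.35,-0.7,0],[0,0,0],-1],
    [[0,0,0],[0,0,0],-1],
    [[0,0,1],[0,0,0],-1],
    [[0,0,1],[0,0,0],-1],
    [[0,0,1],[0,0,0],-1],
    [[0,0,1],[0,0,0],-1],
    [[0,0,1],[0,0,0],-1],
    [[0,0,1],[0,0,0],-1],
    [[0,0,0.3],[0,0,0],-1],
    [[0,0,0],[0,0,0],-1]
  ]
}}

```text
time_s: 4.8
ee_pos: [0.3952, 0.2967, 0.1663]
eef_rot: [3.141, 0.001, 0.126]
force: [0.1, -1.4, -0.1]
grip_width: 0.0005
grip_force: 0.0
```

```bash
python3 - <<'E'
from h import *
from station import get_obs
p=get_obs()["ee_pos"];post=np.array([.551,.271]);th=.127
A=np.array([[np.cos(th),np.sin(th)],[np.sin(th),-np.cos(th)]])
s=A@(p[:2]-post);print(p,"stand-frame",s)
r,d=.15,.020
prev=s;out=[]
for f in np.linspace(0,1.57,23):
    q=np.array([-r*np.cos(f)-d*np.sin(f), r*np.sin(f)-d*np.cos(f)])
    out.append(np.round((q-prev)/.03,2).tolist());prev=q
print(out,prev)
E
```

```text
[0.39518387 0.29672884 0.16626155] stand-frame [-0.15130246 -0.04525713]
[[0.04, 0.84], [-0.03, 0.36], [-0.01, 0.36], [0.02, 0.36], [0.04, 0.36], [0.07, 0.35], [0.09, 0.35], [0.12, 0.34], [0.14, 0.33], [0.16, 0.32], [0.19, 0.31], [0.21, 0.29], [0.23, 0.28], [0.25, 0.26], [0.27, 0.24], [0.28, 0.22], [0.3, 0.2], [0.31, 0.18], [0.32, 0.16], [0.33, 0.13], [0.34, 0.11], [0.35, 0.09], [0.35, 0.06]] [-0.02011944  0.14998403]
```

Emit:
{"method": "send_rows", "body": {
  "motion": [
    [[0,0.4,0],[0,0,0],-1],
    [[0,0.4,0],[0,0,0],-1],
    [[0,0.36,0],[0,0,0],-1],
    [[0,0.36,0],[0,0,0],-1],
    [[0.02,0.36,0],[0,0,0],-1],
    [[0.04,0.36,0],[0,0,0],-1],
    [[0.07,0.35,0],[0,0,0],-1],
    [[0.1,0.35,0],[0,0,0],-1],
    [[0.12,0.34,0],[0,0,0],-1],
    [[0.14,0.33,0],[0,0,0],-1],
    [[0.16,0.32,0],[0,0,0],-1],
    [[0.19,0.31,0],[0,0,0],-1]
  ]
}}

```text
time_s: 6.0
ee_pos: [0.4367, 0.174, 0.1664]
eef_rot: [3.142, 0.0, 0.126]
force: [-0.7, 2.8, 0.4]
grip_width: 0.0005
grip_force: 0.9
```

Emit:
{"method": "send_rows", "body": {
  "motion": [
    [[0.21,0.3,0],[0,0,0],-1],
    [[0.23,0.28,0],[0,0,0],-1],
    [[0.25,0.26,0],[0,0,0],-1],
    [[0.27,0.24,0],[0,0,0],-1],
    [[0.28,0.22,0],[0,0,0],-1],
    [[0.3,0.2,0],[0,0,0],-1],
    [[0.3,0.18,0],[0,0,0],-1],
    [[0.3,0.16,0],[0,0,0],-1],
    [[0.3,0.13,0],[0,0,0],-1],
    [[0.3,0.1,0],[0,0,0],-1],
    [[0.25,0.05,0],[0,0,0],-1],
    [[0,0,0],[0,0,0],-1]
  ]
}}

```text
time_s: 7.2
ee_pos: [0.5294, 0.1231, 0.1661]
eef_rot: [-3.141, 0.013, 0.126]
force: [-40.9, -1.0, 19.2]
grip_width: 0.0001
grip_force: 20.9
```

```bash
cat > bar.py <<'E'
from h import *
from station import get_obs,camera
import sys
o=get_obs();p=o["ee_pos"];post=np.array([.551,.271]);th=.127
A=np.array([[np.cos(th),np.sin(th)],[np.sin(th),-np.cos(th)]])
print(o["time_s"],p,"sf",A@(p[:2]-post),o["force"])
for n in ("top","scene"):
    c=camera(n);np.savez(f"{n}1.npz",**c);cv2.imwrite(f"pics/{n}_{sys.argv[1]}.png",c["pixels"][...,::-1])
    X=cloud(c);s=(X[...,:2]-post)@A.T
    m=(X[...,2]>.186)&(X[...,2]<.206)&(np.hypot(s[...,0],s[...,1])<.18)&(np.hypot(s[...,0],s[...,1])>.025)&(s[...,1]>0)
    q=s[m]; 
    if len(q)>20:
        f=cv2.fitLine(q.astype(np.float32),cv2.DIST_HUBER,0,.01,.01).ravel();print(n,len(q),f,"bar angle deg from out",np.degrees(np.arctan2(f[0],f[1])), "radii",np.hypot(*q.T).min(),np.hypot(*q.T).max())
E
python3 bar.py a
```

```text
7.2 [0.52943264 0.12310679 0.16606467] sf [-0.04012566  0.14397043] [-40.93819948  -0.9949166   19.24168612]
top 23 [ 0.83756185 -0.5463425  -0.00488188  0.03342925] bar angle deg from out 123.11645 radii 0.026132071396826554 0.040431941784228397
scene 471 [ 0.1618708  -0.98681194 -0.01272372  0.10398716] bar angle deg from out 170.6845 radii 0.02507945039782692 0.17965813109851053
```

Emit:
{"method": "send_rows", "body": {
  "motion": [
    [[-0.4,0,0],[0,0,0],-1],
    [[0,0,0],[0,0,0],-1]
  ]
}}

```text
time_s: 7.5
ee_pos: [0.5212, 0.1213, 0.1666]
eef_rot: [3.141, -0.0, 0.127]
force: [-0.7, -0.2, 0.2]
grip_width: 0.0005
grip_force: 0.0
```

```bash
python3 - <<'E'
import cv2
a=cv2.imread("pics/scene_a.png")[150:390,200:480];cv2.imwrite("pics/crop_a.png",cv2.resize(a,None,fx=2.5,fy=2.5))
E
```

```text
(no output)
```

View pics/crop_a.png

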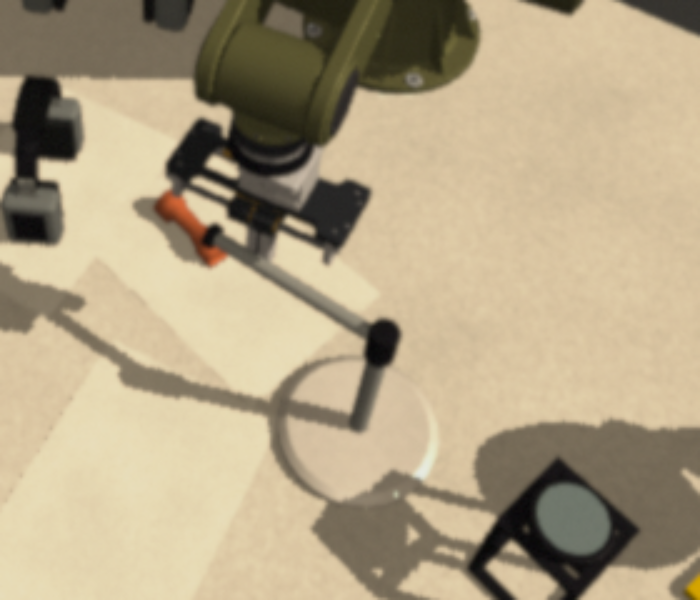

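The crop shows the gripper behind the bar. The bar runs from the pivot at crop (383,335) to the knob at (212,237), passing above the bone. It has nearly or fully reached the stop, so I'll measure its angle.

```bash
python3 - <<'E'
from h import *
from station import *
post=np.array([.551,.271]);th=.127
A=np.array([[np.cos(th),np.sin(th)],[np.sin(th),-np.cos(th)]])
c=camera("scene");np.savez("scene1.npz",**c)
print("knob ray",A@(ray(c,200+212/2.5,150+237/2.5,.198)[:2]-post))
X=cloud(c);s=(X[...,:2]-post)@A.T
bins=np.arange(.02,.21,.02)
m=(X[...,2]>.186)&(X[...,2]<.206)&(abs(s[...,0])<.06)
for lo in bins:
    q=m&(s[...,1]>lo)&(s[...,1]<lo+.02)
    if q.sum(): print(round(lo,2),q.sum(),np.round(np.percentile(s[q][:,0],[5,50,95]),4),X[q][:,2].max().round(3))
E
```

```text
knob ray [-0.02180255  0.18693233]
0.02 61 [-0.0096 -0.0017  0.0038] 0.201
0.04 57 [-0.0124 -0.0039  0.001 ] 0.202
0.06 58 [-0.0154 -0.0072 -0.0024] 0.202
0.08 56 [-0.0189 -0.0098 -0.0049] 0.201
0.1 55 [-0.022  -0.0125 -0.0084] 0.202
0.12 78 [-0.0493 -0.0197 -0.0109] 0.204
0.14 77 [-0.0397 -0.0219 -0.0147] 0.206
0.16 51 [-0.03   -0.0213 -0.0166] 0.202
0.18 65 [-0.0379 -0.0227 -0.0154] 0.205
```

Emit:
{"method": "send_rows", "body": {
  "motion": [
    [[0.2,0,0],[0,0,0],-1],
    [[0.2,0,0],[0,0,0],-1],
    [[0.15,0,0],[0,0,0],-1],
    [[0,0,0],[0,0,0],-1],
    [[0,0,0],[0,0,0],-1]
  ]
}}

```text
time_s: 8.05
ee_pos: [0.5301, 0.1223, 0.1662]
eef_rot: [3.14, 0.023, 0.126]
force: [-80.2, -13.4, 40.6]
grip_width: 0.0006
grip_force: 40.4
```

That is a hard stop: 80 N for under 1 mm of motion. So the bar is fully out, and it simply wasn't quite folded at the start. I'll back off.

Emit:
{"method": "send_rows", "body": {
  "motion": [
    [[-1,0,0],[0,0,0],-1],
    [[-0.5,0,0],[0,0,0],-1],
    [[0,0,-1],[0,0,0],-1],
    [[0,0,-1],[0,0,0],-1],
    [[0,0,-1],[0,0,0],0],
    [[0,0,-1],[0,0,0],1],
    [[0,0.5,-1],[0,0,0],1],
    [[0,1,-1],[0,0,0],1],
    [[0,1,0],[0,0,0],1],
    [[0,1,0],[0,0,0],1],
    [[0,1,0],[0,0,0],1],
    [[0,1,0],[0,0,0],1]
  ]
}}

```text
time_s: 9.25
ee_pos: [0.5147, -0.0474, 0.3466]
eef_rot: [3.141, -0.0, 0.126]
force: [-0.0, -0.2, -0.1]
grip_width: 0.0612
grip_force: 0.0
```

Emit:
{"method": "send_rows", "body": {
  "motion": [
    [[0,1,0],[0,0,-1],1],
    [[0,1,0],[0,0,-1],1],
    [[0,1,0],[0,0,-1],1],
    [[0,1,0],[0,0,-0.3],1],
    [[0,0,0],[0,0,0],1],
    [[0,0,0],[0,0,0],1]
  ]
}}

```text
time_s: 9.85
ee_pos: [0.5502, -0.1597, 0.3459]
eef_rot: [-3.141, 0.0, 0.521]
force: [-0.9, -0.1, 0.1]
grip_width: 0.094
grip_force: 0.0
```

```bash
cat > bar2.py <<'E'
from h import *
from station import *
o=get_obs();print(o["time_s"],o["ee_pos"],o["eef_rot"],o["force"])
for n in("top","scene"):
    c=camera(n);np.savez(f"{n}2.npz",**c)
    X=cloud(c);x,y,z=X[...,0],X[...,1],X[...,2]
    m=(z>.186)&(z<.206)&(abs(x-.55)<.05)&(y>.1)&(y<.235)
    q=X[m]
    if len(q)>20:
        f=cv2.fitLine(q[:,:2].astype(np.float32),cv2.DIST_HUBER,0,.01,.01).ravel()
        print(n,"bar",len(q),f,"yaw",np.arctan2(-f[0]*np.sign(f[1]),abs(f[1])))
    p=X[(np.hypot(x-.551,y-.27)<.03)&(z>.204)&(z<.216)];print(" pivot",len(p),cv2.minEnclosingCircle((p[:,:2]*1000).astype(np.float32)))
    m=(np.hypot(x-.501,y+.2)<.08)&(z>.16)&(z<.18)
    r=cv2.minAreaRect((X[m][:,:2]*1000).astype(np.float32));print(" crown",m.sum(),r)
    m=(np.hypot(x-.501,y+.2)<.13)&(z>.06)&(z<.1)
    r=cv2.minAreaRect((X[m][:,:2]*1000).astype(np.float32));print(" cups",m.sum(),r)
    m=(x>.4)&(z>.01)&(z<.05)&(abs(y-.05)<.1)
E
python3 bar2.py
```

```text
9.85 [ 0.55023088 -0.15970125  0.34592831] [-3.14104302e+00  4.16102127e-04  5.20954766e-01] [-0.91976053 -0.12693721  0.13398384]
top bar 188 [0.01381254 0.9999046  0.54847795 0.16677314] yaw -0.013812975
 pivot 61 ((551.7454833984375, 265.09051513671875), 18.114824295043945)
 crown 0 ((0.0, 0.0), (0.0, 0.0), 0.0)
 cups 0 ((0.0, 0.0), (0.0, 0.0), 0.0)
scene bar 371 [0.00540607 0.9999854  0.5524367  0.18491082] yaw -0.005406098
 pivot 120 ((550.9551391601562, 272.6661071777344), 14.973857879638672)
 crown 273 ((500.70062255859375, -198.99705505371094), (77.04669189453125, 36.50497055053711), 29.57651138305664)
 cups 484 ((497.3583679199219, -184.99490356445312), (180.90518188476562, 64.74606323242188), 18.563629150390625)
```

Emit:
{"method": "send_rows", "body": {
  "motion": [
    [[-0.7,0.12,0],[0,0,0],1],
    [[-0.7,0.12,0],[0,0,0],1],
    [[-0.73,0.13,0],[0,0,0],1],
    [[0,0,0],[0,0,0],1],
    [[0,0,1],[0,0,0],1],
    [[0,0,1],[0,0,0],1],
    [[0,0,1],[0,0,0],1],
    [[0,0,1],[0,0,0],1],
    [[0,0,1],[0,0,0],1],
    [[0,0,0.7],[0,0,0],1],
    [[0,0,0.3],[0,0,0],1],
    [[0,0,0.27],[0,0,0],1]
  ]
}}

```text
time_s: 11.15
ee_pos: [0.5005, -0.2002, 0.1584]
eef_rot: [3.141, -0.0, 0.523]
force: [-0.1, -0.0, 0.8]
grip_width: 0.094
grip_force: 0.0
```

Emit:
{"method": "send_rows", "body": {
  "motion": [
    [[0,0,0],[0,0,0],1],
    [[0,0,0],[0,0,0],-1],
    [[0,0,0],[0,0,0],-1],
    [[0,0,0],[0,0,0],-1],
    [[0,0,0],[0,0,0],-1],
    [[0,0,0],[0,0,0],-1],
    [[0,0,0],[0,0,0],-1],
    [[0,0,0],[0,0,0],-1]
  ],
  "squeeze": 25
}}

```text
time_s: 11.95
ee_pos: [0.4999, -0.2007, 0.1584]
eef_rot: [-3.142, -0.0, 0.522]
force: [0.3, 0.8, 0.2]
grip_width: 0.0415
grip_force: 0.0
```

Emit:
{"method": "send_rows", "body": {
  "motion": [
    [[0,0,0],[0,0,0],-1],
    [[0,0,0],[0,0,0],-1],
    [[0,0,0],[0,0,0],-1],
    [[0,0,-0.3],[0,0,0],-1],
    [[0,0,-0.3],[0,0,0],-1],
    [[0,0,-0.3],[0,0,0],-1],
    [[0,0,0],[0,0,0],-1]
  ]
}}

```text
time_s: 12.65
ee_pos: [0.5004, -0.2009, 0.187]
eef_rot: [3.14, -0.001, 0.522]
force: [0.4, 0.5, -3.7]
grip_width: 0.0359
grip_force: 25.0
```

Emit:
{"method": "send_rows", "body": {
  "motion": [
    [[0,0,-0.4],[0,0,0],-1],
    [[0,0,-0.7],[0,0,0],-1],
    [[0,0,-0.8],[0,0,0],-1],
    [[0,0,-0.8],[0,0,0],-1],
    [[0,0,-0.8],[0,0,0.4],-1],
    [[0,0,-0.8],[0,0,0.6],-1],
    [[0,0,-0.8],[0,0,0.6],-1],
    [[0,0,-0.8],[0,0,0.6],-1],
    [[0,0,-0.5],[0,0,0.6],-1],
    [[0,0,-0.2],[0,0,0.6],-1],
    [[0,0,0],[0,0,0.6],-1],
    [[0,0,0],[0,0,0.43],-1]
  ]
}}

```text
time_s: 13.85
ee_pos: [0.4997, -0.2006, 0.384]
eef_rot: [3.142, -0.0, -0.012]
force: [0.1, -0.4, -2.0]
grip_width: 0.0359
grip_force: 25.0
```

Emit:
{"method": "send_rows", "body": {
  "motion": [
    [[0,0,0],[0,0,0],-1],
    [[0.1,-0.3,0],[0,0,0],-1],
    [[0.1,-0.6,0],[0,0,0],-1],
    [[0.15,-0.8,0],[0,0,0],-1],
    [[0.15,-0.8,0],[0,0,0],-1],
    [[0.15,-0.8,0],[0,0,0],-1],
    [[0.15,-0.8,0],[0,0,0],-1],
    [[0.15,-0.8,0],[0,0,0],-1],
    [[0.15,-0.8,0],[0,0,0],-1],
    [[0.1,-0.6,0],[0,0,0],-1],
    [[0.1,-0.3,0],[0,0,0],-1],
    [[0,0,0],[0,0,0],-1]
  ]
}}

```text
time_s: 15.05
ee_pos: [0.5409, -0.0021, 0.3833]
eef_rot: [-3.141, 0.0, -0.007]
force: [-0.0, 0.5, -3.3]
grip_width: 0.0357
grip_force: 25.0
```

Emit:
{"method": "send_rows", "body": {
  "motion": [
    [[0,-0.3,0],[0,0,0],-1],
    [[0.05,-0.6,0],[0,0,0],-1],
    [[0.05,-0.7,0],[0,0,0],-1],
    [[0.05,-0.8,0],[0,0,0],-1],
    [[0.05,-0.8,0],[0,0,0],-1],
    [[0.05,-0.7,0],[0,0,0],-1],
    [[0,-0.7,0],[0,0,0],-1],
    [[0,-0.5,0],[0,0,0],-1],
    [[0,-0.3,0],[0,0,0],-1],
    [[0,0,0],[0,0,0],-1],
    [[0,0,0],[0,0,0],-1],
    [[0,0,0],[0,0,0],-1]
  ]
}}

```text
time_s: 16.25
ee_pos: [0.5498, 0.1581, 0.3834]
eef_rot: [3.141, -0.0, -0.01]
force: [-1.0, 0.4, -3.3]
grip_width: 0.036
grip_force: 25.0
```

```bash
python3 - <<'E'
from h import *
from station import *
print(get_obs()["ee_pos"])
c=camera("scene");cv2.imwrite("pics/s3.png",cv2.resize(c["pixels"][150:390,200:480,::-1],None,fx=2.5,fy=2.5))
X=cloud(c);x,y,z=X[...,0],X[...,1],X[...,2]
m=(abs(x-.55)<.12)&(abs(y-.16)<.06)&(z>.215)&(z<.31);q=X[m]
print("cups",m.sum(),q.min(0),q.max(0),cv2.minAreaRect((q[:,:2]*1000).astype(np.float32)))
for side in(-1,1):
    k=q[(q[:,0]-.55)*side>.03]; print(side,len(k),k.min(0),k.max(0))
E
```

```text
[0.54981714 0.15807022 0.38343952]
cups 1585 [0.46442814 0.12689715 0.2273538 ] [0.64103217 0.19369575 0.30961576] ((552.6302490234375, 160.21148681640625), (65.46681213378906, 176.8426513671875), 89.42935180664062)
-1 693 [0.46442814 0.13332301 0.22818652] [0.51165384 0.19369575 0.30961576]
1 892 [0.59111115 0.12689715 0.2273538 ] [0.64103217 0.1923023  0.30944065]
```

View pics/s3.png

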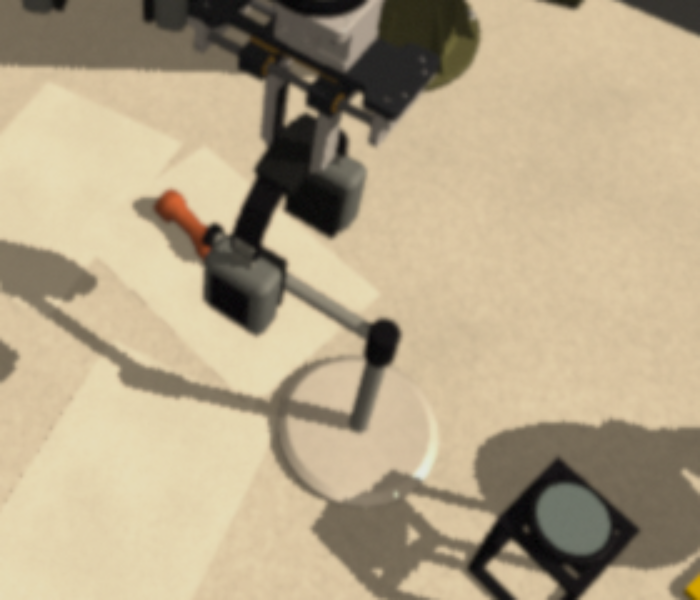

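The picture shows the defenders held above the bar, one cup at crop (245,290) and the other at (330,195), with the bar running between them. I'll lower them.

Emit:
{"method": "send_rows", "body": {
  "motion": [
    [[0,0,0.4],[0,0,0],-1],
    [[0,0,0.6],[0,0,0],-1],
    [[0,0,0.7],[0,0,0],-1],
    [[0,0,0.7],[0,0,0],-1],
    [[0,0,0.7],[0,0,0],-1],
    [[0,0,0.7],[0,0,0],-1],
    [[0,0,0.7],[0,0,0],-1],
    [[0,0,0.6],[0,0,0],-1],
    [[0,0,0.4],[0,0,0],-1],
    [[0,0,0.2],[0,0,0],-1],
    [[0,0,0],[0,0,0],-1],
    [[0,0,0],[0,0,0],-1]
  ]
}}

```text
time_s: 17.5
ee_pos: [0.55, 0.1588, 0.2131]
eef_rot: [-3.141, -0.001, -0.009]
force: [0.9, 0.4, -2.3]
grip_width: 0.0359
grip_force: 25.0
```

Emit:
{"method": "send_rows", "body": {
  "motion": [
    [[0,0,0.07],[0,0,0],-1],
    [[0,0,0.07],[0,0,0],-1],
    [[0,0,0],[0,0,0],-1]
  ]
}}

```text
time_s: 17.8
ee_pos: [0.5497, 0.1588, 0.208]
eef_rot: [3.142, 0.0, -0.009]
force: [0.6, -0.9, -2.8]
grip_width: 0.0356
grip_force: 25.0
```

Emit:
{"method": "send_rows", "body": {
  "motion": [
    [[0,0,0.06],[0,0,0],-1],
    [[0,0,0],[0,0,0],-1],
    [[0,0,0],[0,0,0],-1]
  ]
}}

```text
time_s: 18.1
ee_pos: [0.5497, 0.1588, 0.2063]
eef_rot: [3.142, 0.0, -0.009]
force: [-0.1, 0.3, -3.5]
grip_width: 0.0357
grip_force: 25.0
```

Emit:
{"method": "send_rows", "body": {
  "motion": [
    [[0,0,0.05],[0,0,0],-1],
    [[0,0,0],[0,0,0],-1],
    [[0,0,0],[0,0,0],-1]
  ]
}}

```text
time_s: 18.4
ee_pos: [0.5497, 0.1588, 0.2048]
eef_rot: [3.142, 0.0, -0.009]
force: [0.2, -0.0, -3.4]
grip_width: 0.0359
grip_force: 25.0
```

Emit:
{"method": "send_rows", "body": {
  "motion": [
    [[0,0,0.04],[0,0,0],-1],
    [[0,0,0],[0,0,0],-1],
    [[0,0,0],[0,0,0],-1]
  ]
}}

```text
time_s: 18.7
ee_pos: [0.5499, 0.1588, 0.2041]
eef_rot: [-3.141, -0.001, -0.009]
force: [-0.7, -1.4, 3.4]
grip_width: 0.0359
grip_force: 25.0
```

The crown has touched the bar (wrist force has turned upward), so I'll release it.

Emit:
{"method": "send_rows", "body": {
  "motion": [
    [[0,0,0],[0,0,0],-0.2],
    [[0,0,0],[0,0,0],-0.15],
    [[0,0,0],[0,0,0],-0.1],
    [[0,0,0],[0,0,0],0],
    [[0,0,0],[0,0,0],0.2],
    [[0,0,0],[0,0,0],0.3],
    [[0,0,0],[0,0,0],0.3]
  ]
}}

```text
time_s: 19.4
ee_pos: [0.5497, 0.1588, 0.2036]
eef_rot: [-3.142, 0.0, -0.009]
force: [-0.2, 0.3, 0.7]
grip_width: 0.0609
grip_force: 0.0
```

```bash
cat > chk.py <<'E'
from h import *
from station import *
import sys
o=get_obs();print(o["time_s"],o["ee_pos"],o["force"],o["grip_width"])
c=camera("scene");cv2.imwrite(f"pics/s{sys.argv[1]}.png",cv2.resize(c["pixels"][150:390,200:480,::-1],None,fx=2.5,fy=2.5))
X=cloud(c);x,y,z=X[...,0],X[...,1],X[...,2]
for side in(-1,1):
    k=X[((x-.55)*side>.03)&(abs(x-.55)<.12)&(abs(y-.16)<.06)&(z>.03)&(z<.14)];print(side,len(k),k.min(0),k.max(0))
k=X[(abs(x-.55)<.03)&(abs(y-.16)<.03)&(z>.205)&(z<.24)]
print("crown",len(k),k.min(0),k.max(0),np.median(k,0))
E
python3 chk.py 4
```

```text
19.4 [0.54973157 0.15884236 0.20362431] [-0.1550889   0.29527799  0.74316129] 0.060913212032800784
-1 257 [0.46579023 0.14128784 0.05213882] [0.51019754 0.19468047 0.12802098]
1 649 [0.59085619 0.12847241 0.05094391] [0.63998432 0.19314605 0.13992966]
crown 343 [0.52028019 0.13005734 0.20549673] [0.57991    0.17897876 0.23966915] [0.55521915 0.16057576 0.21526089]
```

View pics/s4.png

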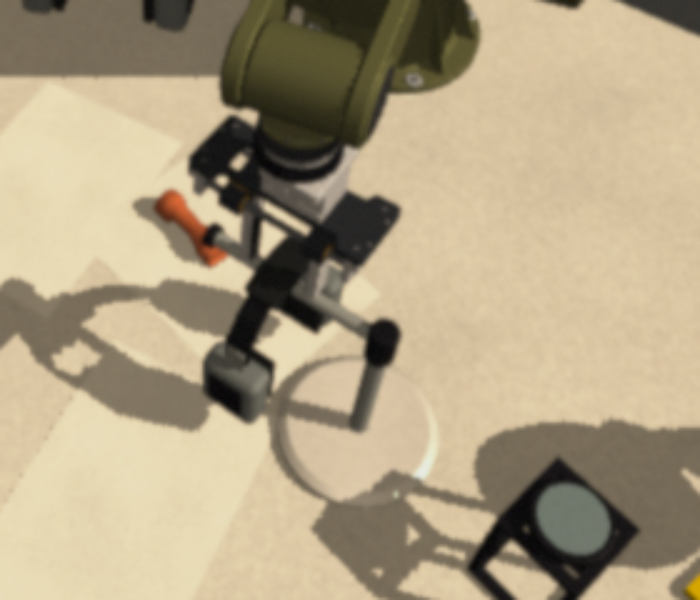

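The picture shows the crown resting on the bar at crop (280,270), with the fingers open either side. The near cup hangs at (237,383), the defenders are level, and the bone hasn't moved. I'll lift the gripper straight up.

Emit:
{"method": "send_rows", "body": {
  "motion": [
    [[0,0,-0.2],[0,0,0],0.3],
    [[0,0,-0.4],[0,0,0],0.3],
    [[0,0,-0.6],[0,0,0],0.3],
    [[0,0,-0.8],[0,0,0],0.3],
    [[0,0,-1],[0,0,0],0.3],
    [[0,0,-1],[0,0,0],0.3],
    [[0,0,-1],[0,0,0],0.3],
    [[0,0,0],[0,0,0],0.3],
    [[0,0,0],[0,0,0],0.3],
    [[0,0,0],[0,0,0],0.3]
  ]
}}

```text
time_s: 20.45
ee_pos: [0.5495, 0.1588, 0.3529]
eef_rot: [3.141, 0.001, -0.009]
force: [-0.6, -0.5, 0.3]
grip_width: 0.0611
grip_force: 0.0
```

Emit:
{"method": "send_rows", "body": {
  "motion": [
    [[-1,0,0],[0,0,0],0.3],
    [[-1,0,0],[0,0,0],0.3],
    [[-1,0,0],[0,0,0],0.3],
    [[0,0,0],[0,0,0],0.3],
    [[0,0,0],[0,0,0],0.3],
    [[0,0,0],[0,0,0],0.3],
    [[0,0,0],[0,0,0],0.3],
    [[0,0,0],[0,0,0],0.3],
    [[0,0,0],[0,0,0],0.3],
    [[0,0,0],[0,0,0],0.3],
    [[0,0,0],[0,0,0],0.3],
    [[0,0,0],[0,0,0],0.3]
  ]
}}

```text
time_s: 21.65
ee_pos: [0.4598, 0.1597, 0.3536]
eef_rot: [3.142, 0.0, -0.009]
force: [0.2, -0.4, 0.8]
grip_width: 0.061
grip_force: 0.0
```

```bash
python3 chk.py 5; sleep 0; python3 chk.py 6
```

```text
21.65 [0.45976021 0.1596609  0.35364987] [ 0.16327213 -0.38860485  0.83011167] 0.06101033306787419
-1 332 [0.4637193  0.14057376 0.0506313 ] [0.50995393 0.19473036 0.13792795]
1 643 [0.58994346 0.12793083 0.05063906] [0.64044305 0.19327775 0.1396597 ]
crown 349 [0.5203713  0.14281902 0.20527566] [0.57996884 0.17937796 0.22053627] [0.55371719 0.16208998 0.21499312]
21.7 [0.45973296 0.15966302 0.35367247] [-3.96164856e-02  1.77567613e-04  8.79111286e-01] 0.0609203526208986
-1 334 [0.46427507 0.14054686 0.05080811] [0.5103417  0.19506181 0.13865067]
1 648 [0.59059883 0.12728021 0.05074406] [0.64032571 0.19348065 0.13949703]
crown 353 [0.52004318 0.14238432 0.20541608] [0.57989081 0.17965072 0.22074264] [0.55384858 0.16201413 0.21515302]
```

View pics/s6.png

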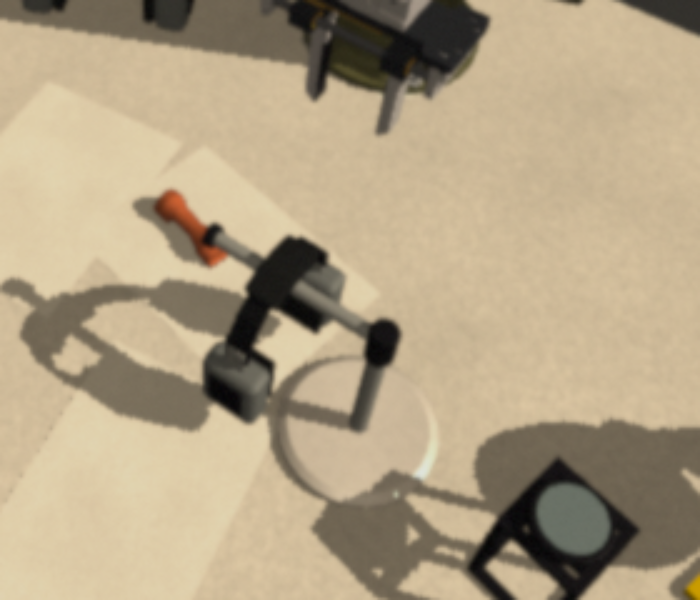

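The defenders hang level and still on the bar (crown at crop (288,270)), one cup each side, and the gripper is clear. I'm handing in.

```bash
python3 -c "
from station import *
print(hand_in())"
```

```text
the job is handed in; nothing more can be done
None
```

I swung the arm out to its stop and hung the small black ear defenders over the bar, level and still with one cup each side, then handed the job in at about 22 s; the hand-in returned no verdict. I overpressed the stop, with wrist force peaking at about 80 N; that is under the 120 N wrist limit, but above 40 N if finger contact counts as the gripper's body.

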